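# Level the bakery bench scale

### The arm

A 6-joint arm with a two-finger parallel gripper is mounted at the origin on the work surface. World frame = base frame: x ahead of the robot, y to its left, z up, the work surface at z = 0. Lengths are in mm, angles in rad, forces in N, time in s.
With the tool pointing down it reaches from about 400 to 925 mm from the base axis. Payload 12.5 kg.
Tool frame: the origin (TCP) lies between the finger pads; the fingertips stand 14 mm ahead of it and the grasp point (between the pads) lies 5 mm behind it; x points along the fingers, y is the direction in which the jaws open and shut, and the axes are right-handed (so a half turn about x gives the same grasp; the last joint's range is limited). The gripper opens to 95 mm and grips with 3 to 60 N. Pads are 20 mm wide; open, the fingers measure 119 mm over their backs; the gripper's body (75 mm by 180 mm) begins 59 mm behind the grasp point.
Start: joints at [1.108, 0.491, 1.559, -0, 1.092, -0.106], TCP at [218.282, 585.66, 228.661] pointing down, gripper open.
Joint ranges: [-3.1, 3.1], [-0.84, 2.19], [0.05, 2.79], [-1.13, 4.28], [0.06, 2.93], [-2.69, 2.69]. Speed limits (rad/s): [2.22, 2.22, 2.79, 3.14, 3.14, 3.14].

### API

Orientations are given as [roll, pitch, yaw] about the fixed x, y, z axes, in that order (R = Rz(yaw) Ry(pitch) Rx(roll)).
In Python, from cell import env, cams gives the robot as it stands.
- The arm moves only by the tool carry_out, never from a script. Its arguments are lists of equal length, an entry for each row: "grip": the closure, from -1 (fully open) to 1 (shut); "linear": the shift along the tool's x, y, z scaled (see below), a list of three; "turn": the turn about the tool's x scaled (see below). In form: {"grip": [grip, ...], "linear": [[tx, ty, tz], ...], "turn": [turn, ...]}. A call has 1 to 5 rows; each row shifts and turns the commanded pose from where the row before left it, along the tool's axes as they then stand; what a row does not reach is not made up. The controller multiplies each number of a shift by 0.5 m and each number of a turn by 180 degrees. A row lasts 1/10 s, in which the tool goes at most 50 mm and 8.59 degrees, less where a joint would pass 70% of its speed; a pose out of reach is approached as far as the arm can. A call with a number of a shift or a turn outside -1 to 1 is refused whole. A call with a gripper value outside its range is refused whole. The fingers move at their own pace and stop on an object; the grip force is fixed at half the most. Time passes only in rows, so rows that do not move let the fingers close. It gives the time, the measured TCP pose, the force and the opening at its end, in the units of the state.
- env.state(): the state, without advancing time (a new reading comes with each control period).
- cams.read_camera(name): name is "scene" or "top" or "wrist"; returns the picture (384x512x3 uint8, blue, green, red); there is no depth.
- cams.camera_info(name): a dict with "fx", "fy", "cx", "cy" (pixels), "dist" ([k1, k2, p1, p2, k3] as OpenCV has them; the pictures are not rectified), "view" (4x4, takes a point from world to camera coordinates). Camera axes: x right, y down, z forward; pixel columns grow to the right and rows downward; lengths in mm; the calibration is good to about 2 mm. A picture is of the moment at which its call begins: read the wrist's pose just before it. camera_info takes no time and is no camera call; for the wrist camera it gives the pose at the moment of the call.
- env.job_done(): hands the job in, once; it reports no verdict.
The state is a dict: "t": time; "joints": joint angles; "qvel": joint speeds; "tau": joint torques, N m; "eef_pos": TCP position; "tcp_rot": TCP orientation; "ft_force": force on the tool from outside, world axes, zero at the start; "moment": the same for the moment, N m; "opening": opening from 0.0 (shut) to 1.0 (fully open).
Only numpy, scipy, OpenCV 4.12 (cv2) and the standard library are available. Lean on these libraries where they do the work, as an engineer would, in place of code of your own. Each camera call takes 0.05 s, during which the arm holds its last target. There are 200 camera calls.

### The job

Set the spirit level in the middle of the scale's sprung pan, lying along the line from the pan to the scale's levelling foot, and let go of it. Then turn the black knob of the levelling foot until the bubble rests between the two black lines. Finally push down on the level where it lies so that the pan sinks about 6 mm below its empty height (gently, under 25 N), and finish while still pressing, with the bubble centred; leave the other things on the bench alone.

Things in the scene. Friction and masses are not known exactly. Their poses are not given: they have to be found in the camera images.
- level: Spirit level, loose: aluminium block 130 (its x) x 50 (y) x 28 mm high (z), 0.3 kg, lying flat on the bench; grasp it across its 50 mm width. Origin: centre of its underside. In its top, at y = -16 mm, a green glass vial along x, 50 mm long, standing 6 mm proud, with a white bubble and two black lines.
- press_pad (a point): Centre of the top of the black rubber press pad, 40 (x) x 28 (y) x 6 mm, on the spirit level's top beside the vial; 10 mm to +y of the level's middle and 34 mm above its underside. Axes as the level's.
- bubble_mid (a point): Middle of the white bubble in the vial, 33 mm above the level's underside. Its offset from the level's origin along the level's x axis is the reading: 0 is midway between the two black lines; the bubble, 12 mm long, lies wholly between the lines within +-2.5 mm. It runs to the higher end of the level, about 0.3 mm per mrad of slope (at most 13 mm), settling in about 0.5 s.
- scale: Bench scale, fixed to the bench: grey housing 200 x 200 mm, square steel pan on top. Origin on the bench under the pan's centre; its y axis points from there to the levelling foot. Housing and pan tilt together about two rubber feet 100 mm from the centre on the -y side as the levelling foot on the +y side goes up and down.
- pan_top (a point): Centre of the upper face of the flat rimless pan, 180 x 180 mm, 64 mm above the bench when level; axes as the scale's, tilting with it.
- pan (a joint): How far the pan has sunk against its springs, in m: 0 empty, 0.009 at the bottom stop; about 2 N per mm (the level alone sinks it about 1.5 mm).
- foot_grip (a point): Levelling foot, 170 mm from the pan's centre: round upright black knob, 36 mm diameter, 28 mm high. Point on its axis, 12 mm below its top, 82 mm above the bench when level; a steel arm lies 35 mm below the point. Turning clockwise from above raises this side 4.3 mm (bubble moves 4.8 mm) per rad. It starts too low by 1.0 to 2.1 rad, and stays where left (0.08 N m friction).
- weight: Bystander: steel check weight with a knob top, 48 mm across, 72 mm high, 0.5 kg. Origin under its centre.
- tin: Bystander: empty dark steel loaf tin 200 x 100 x 60 mm. Origin under its centre.
- bowl: Bystander: white ceramic bowl 130 mm across, 60 mm high. Origin under its centre.
Not all that is in view belongs to the job. Several things look just like the level: the one meant starts farthest from the robot's base.

How it is judged (in metres and radians):
On the way, in this order (a step that is already met when the one before it is completed fails the run):
1. the level rests centred (within 35 mm) on the pan, along the line to the foot (within 0.2 rad), let go, its bubble still off-centre (horizontal distance between level and pan_top below 0.035 m and angle between the x axis of level and the y axis of pan_top, either way round below 0.2 rad and z of level in the frame of pan_top between -0.004 and 0.004 m and contact force between each of the fingers, the arm and level below 0.3 N and linear speed of level below 0.02 m/s and (x of bubble_mid in the frame of level above 0.0035 m or x of bubble_mid in the frame of level below -0.0035 m)), for 0.4 s.
2. the foot is turned until the bubble is centred (within 3 mm), with nothing touching the level but the pan (horizontal distance between level and pan_top below 0.035 m and angle between the x axis of level and the y axis of pan_top, either way round below 0.2 rad and z of level in the frame of pan_top between -0.004 and 0.004 m and x of bubble_mid in the frame of level between -0.003 and 0.003 m and contact force between each of the fingers, the arm and level below 0.3 N and angle between pan_top's own z axis and vertical below 0.012 rad), for 0.3 s.
At the end, for the whole second after the job is handed in: Level on the pan within 35 mm of its centre and 0.2 rad of the line to the foot; bubble within 3 mm of centre, pan within 0.012 rad of horizontal; robot still pushing the level (over 3 N), pan at least 4 mm below its empty height, under 25 N on the scale (horizontal distance between level and pan_top below 0.035 m and angle between the x axis of level and the y axis of pan_top, either way round below 0.2 rad and z of level in the frame of pan_top between -0.004 and 0.004 m and x of bubble_mid in the frame of level between -0.003 and 0.003 m and angle between pan_top's own z axis and vertical below 0.012 rad and value of joint pan above 0.004 m and contact force between any of the fingers, the arm and level above 3 N and contact force between level and scale between 5 and 25 N and linear speed of level below 0.01 m/s); the arm keeps its last pose, push and grip.
It fails at once if the level is pressed on the scale with more than 25 N (contact force between level and scale above 25 N).
It fails at once if a bystander is moved more than 20 mm (distance of any of weight, tin, bowl from where it was at the start of the episode above 0.02 m).
It also fails if it takes over 67 s, if anything falls off the work surface, if the arm or the gripper's body presses on something with over 40 N, if the wrist force passes 120 N, or if a joint passes its speed limit or range.

## Working session

There is one attempt and no reset: what is moved stays moved. The work goes in short steps, Python scripts to look and compute and a tool call to move; the robot and the scene stay as the last step left them, time stands still between calls to the robot, and variables do not carry over. Pictures are saved under pics/ and viewed, about 8 in all and at most 12, crops included, and the job is handed in when it is done.

Besides the shell and the picture viewer there is one more tool, called after "Request:" as name(argument=value, ...) on one line, values as JSON. carry_out: Moves the arm, as the interface text tells. Shifts and turns lie within -1 to 1; 1 stands for 0.5 m of shift or 180 degrees of turn. Its arguments: {"type":"object","properties":{"grip":{"type":"array"},"linear":{"type":"array"},"turn":{"type":"array"}},"required":["grip","linear","turn"]}

```bash
ls; mkdir -p pics; python3 - <<'E'
from cell import env,cams
import cv2,numpy as np
s=env.state();print(s)
a=cams.read_camera("scene");b=cams.read_camera("top")
cv2.imwrite("pics/s0.png",cv2.resize(a,(800,600)));cv2.imwrite("pics/t0.png",cv2.resize(b,(800,600)))
cv2.imwrite("pics/t0raw.png",b);cv2.imwrite("pics/s0raw.png",a)
for n in("scene","top","wrist"):print(n,cams.camera_info(n))
E
```

```text
pics
{'t': 0.0, 'joints': array([ 1.10840606e+00,  4.91552890e-01,  1.55945501e+00, -3.10872927e-05,
        1.09170139e+00, -1.05630602e-01]), 'qvel': array([-0.0015185 , -0.00121558, -0.00052286,  0.00103416,  0.0002075 ,
        0.00055942]), 'tau': array([-8.68092211e-04, -6.12651229e+01, -2.58197790e+01,  6.93564001e-02,
        4.81620943e-02, -5.22923324e-05]), 'eef_pos': array([218.1738925 , 585.4353748 , 228.06397083]), 'tcp_rot': array([-1.65174056,  1.56967935, -2.00848588]), 'ft_force': array([-0.40316767,  1.31249415,  0.08158863]), 'moment': array([-0.00774869, -0.02213875,  0.01339408]), 'opening': 1.0029920622064408}
scene {'fx': 411.9145374768088, 'fy': 411.9145374768088, 'cx': 255.8235289067227, 'cy': 193.46797450928145, 'dist': array([-0.01220996,  0.        ,  0.        ,  0.        ,  0.        ]), 'view': array([[-3.01417525e-02,  9.99538859e-01,  3.68010546e-03,
        -1.04964312e-01],
       [ 8.59527279e-01,  2.77985580e-02, -5.10333319e-01,
        -3.98169731e+02],
       [-5.10200285e-01, -1.22191895e-02, -8.59968814e-01,
         1.56348730e+03],
      
[... 459 characters left out ...]
6.06016173e-02, -7.15625123e-03, -9.98136379e-01,
         1.64862574e+03],
       [ 0.00000000e+00,  0.00000000e+00,  0.00000000e+00,
         1.00000000e+00]])}
wrist {'fx': 289.42992906409256, 'fy': 289.42992906409256, 'cx': 252.78014160893164, 'cy': 186.63430412298604, 'dist': array([0.01935158, 0.        , 0.        , 0.        , 0.        ]), 'view': array([[ 3.49807019e-01,  9.36819853e-01, -1.90062469e-03,
        -6.24745026e+02],
       [ 9.10903035e-01, -3.39654398e-01,  2.34287323e-01,
        -2.63904969e+01],
       [ 2.18839460e-01, -8.36866350e-02, -9.72165540e-01,
         3.90156432e+02],
       [ 0.00000000e+00,  0.00000000e+00,  0.00000000e+00,
         1.00000000e+00]])}
```

View pics/t0.png

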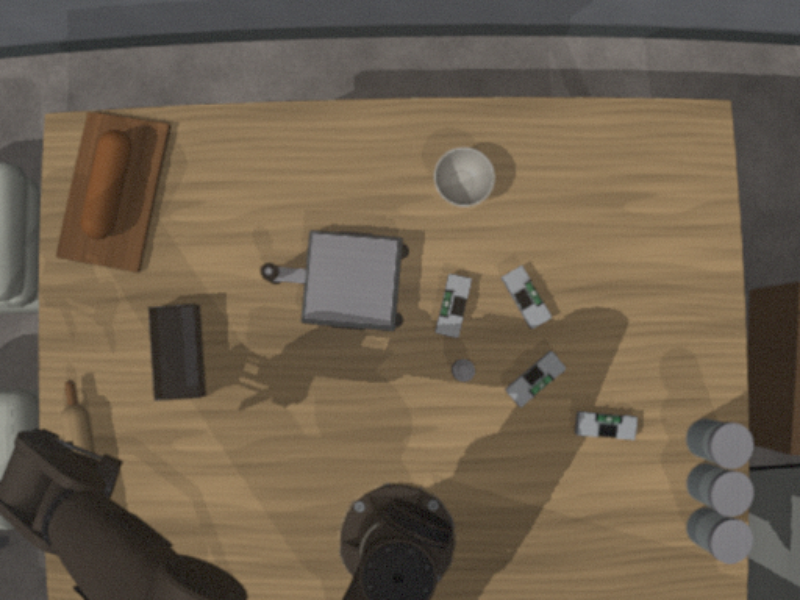

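View pics/s0.png

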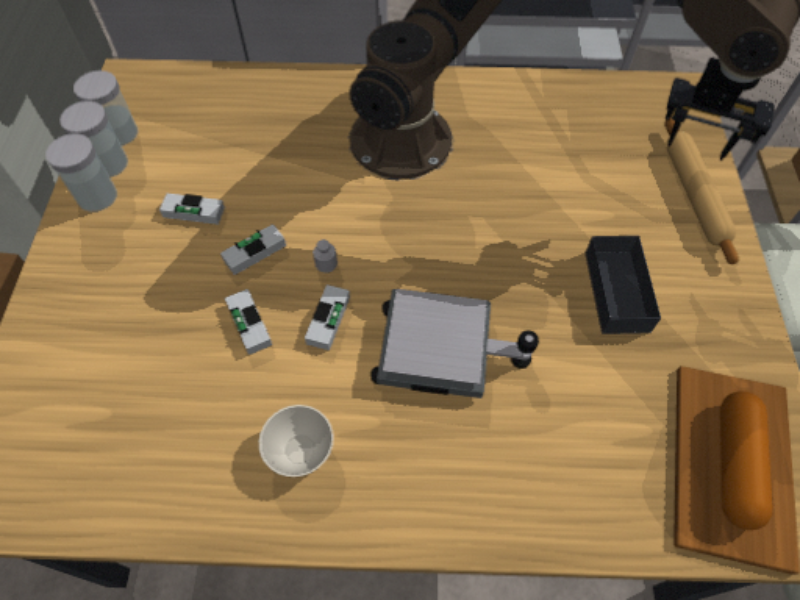

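Four look-alike levels appear in the top view (800 px wide): A (454,306), B (527,296), C (536,379) and D (607,426). The foot knob is at about (270,271) and the pan centre at (353,280). I'll compute the base distances and view an enlarged crop of B and A.

```bash
cat > h.py <<'E'
import cv2,numpy as np
from cell import env,cams
def ray(ci,px):
    K=np.array([[ci['fx'],0,ci['cx']],[0,ci['fy'],ci['cy']],[0,0,1]]);V=ci['view']
    p=cv2.undistortPoints(np.array([[px]],float),K,np.array(ci['dist']))[0,0]
    return -V[:3,:3].T@V[:3,3], V[:3,:3].T@np.array([p[0],p[1],1])
def onz(ci,px,z):
    c,d=ray(ci,px);return c+d*(z-c[2])/d[2]
def proj(ci,P):
    K=np.array([[ci['fx'],0,ci['cx']],[0,ci['fy'],ci['cy']],[0,0,1]]);V=ci['view']
    return cv2.projectPoints(np.array(P,float).reshape(-1,3),cv2.Rodrigues(V[:3,:3])[0],V[:3,3],K,np.array(ci['dist']))[0][:,0]
E
python3 - <<'E'
from h import *
t=cams.camera_info("top")
for n,p in dict(A=(454,306),B=(527,296),C=(536,379),D=(607,426)).items():
    w=onz(t,(p[0]*.64,p[1]*.64),28);print(n,w.round(),np.hypot(*w[:2]).round())
for n,p,z in (("knob",(269.5,270.5),94),("pan",(353,280),60)):
    print(n,onz(t,(p[0]*.64,p[1]*.64),z).round())
im=cv2.imread("pics/t0raw.png")
c=im[140:240,155:370]  # 215x100
a=cv2.resize(im[165:215,275:360],None,fx=9,fy=9,interpolation=cv2.INTER_CUBIC)  # 765x450
cv2.imwrite("pics/c1.png",a)
a=cv2.resize(im[140:220,160:270],None,fx=7,fy=7,interpolation=cv2.INTER_CUBIC)
cv2.imwrite("pics/c2.png",a)
E
```

```text
A [ 504. -133.   28.] 522.0
B [ 523. -291.   28.] 598.0
C [ 345. -306.   28.] 461.0
D [ 239. -459.   28.] 518.0
knob [581. 250.  94.]
pan [561.  80.  60.]
```

View pics/c1.png

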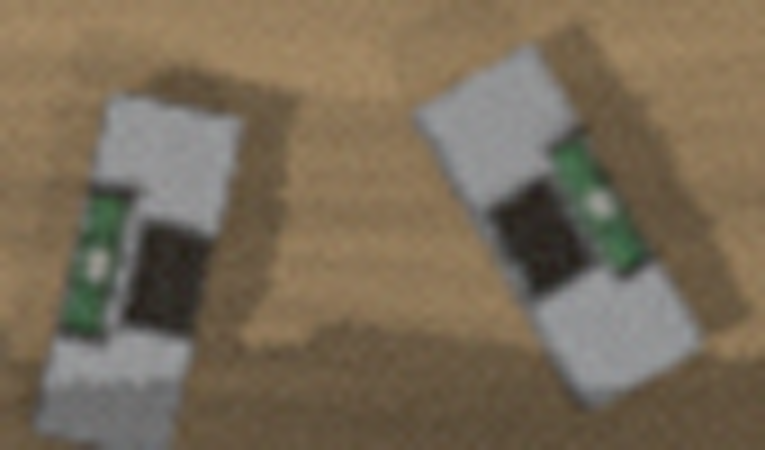

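View pics/c2.png

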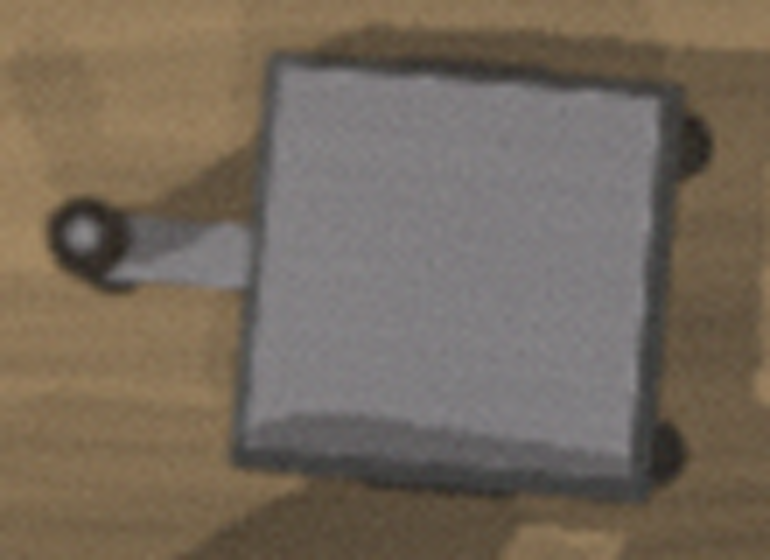

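B is farthest from the base (598 mm against 522 for A, 518 for D and 461 for C), so B is the one meant. The crop shows a level with green vial and black pad. Its corners in c1 are (537,42), (702,340), (593,408) and (415,110), with the pad on the image-left side of the vial. The second crop (c2) shows the pan corners at (275,62), (668,92), (635,480) and (243,445), and the knob top at (82,234).

```bash
python3 - <<'E'
from h import *
from scipy.spatial.transform import Rotation as Rn
t=cams.camera_info("top");s=env.state()
R=Rn.from_euler('xyz',s['tcp_rot']).as_matrix();print(R.round(3))
un=lambda o,k,p:((o[0]+(p[0]+.5)/k-.5),(o[1]+(p[1]+.5)/k-.5))
B=[onz(t,un((275,165),9,p),28) for p in((537,42),(702,340),(593,408),(415,110))]
c=np.mean(B,0);ax=(B[0]+B[3]-B[1]-B[2]);print("B",c.round(1),np.degrees(np.arctan2(ax[1],ax[0])),[np.linalg.norm(B[i]-B[i-1]).round() for i in range(4)])
P=[onz(t,un((160,140),7,p),62) for p in((275,62),(668,92),(635,480),(243,445))]
c=np.mean(P,0);ax=(P[0]+P[3]-P[1]-P[2]);k=onz(t,un((160,140),7,(82,234)),88)
print("pan",c.round(1),np.degrees(np.arctan2(ax[1],ax[0])),[np.linalg.norm(P[i]-P[i-1]).round() for i in range(4)])
print("knob",k.round(1),np.degrees(np.arctan2(*(k-c)[1::-1])),np.linalg.norm((k-c)[:2]))
E
```

```text
[[-0.     0.349  0.937]
 [-0.001  0.937 -0.349]
 [-1.    -0.001 -0.   ]]
B [ 522.4 -290.2   28. ] 28.575130164571043 [np.float64(53.0), np.float64(127.0), np.float64(49.0), np.float64(129.0)]
pan [565.2  83.8  62. ] 84.12466947117183 [np.float64(181.0), np.float64(185.0), np.float64(182.0), np.float64(184.0)]
knob [582.5 254.7  88. ] 84.22247254065982 171.72397286326944
```

Request:
carry_out(grip=[-1, -1, -1, -1], linear=[[0, -0.058, 0.075], [0, -0.058, 0.075], [0, -0.058, 0.075], [0, -0.058, 0.075]], turn=[0, 0, 0, 0])

```text
t: 0.5
eef_pos: [318.7, 422.9, 228.4]
tcp_rot: [-1.964, 1.57, -2.32]
ft_force: [0.7, -0.2, 1.3]
opening: 1.001
```

Request:
carry_out(grip=[-1, -1, -1, -1], linear=[[0, -0.058, 0.075], [0, -0.058, 0.075], [0, -0.058, 0.075], [0, -0.058, 0.075]], turn=[0, 0, 0, 0])

```text
t: 0.9
eef_pos: [419.0, 261.7, 228.6]
tcp_rot: [2.932, 1.571, 2.575]
ft_force: [0.9, 0.5, 0.0]
opening: 1.001
```

Request:
carry_out(grip=[-1, -1, -1, -1], linear=[[0, -0.058, 0.075], [0, -0.058, 0.075], [0, -0.058, 0.075], [0, -0.058, 0.075]], turn=[0, 0, 0, 0])

```text
t: 1.3
eef_pos: [519.0, 100.5, 228.5]
tcp_rot: [-3.075, 1.571, 2.852]
ft_force: [0.1, 1.4, -0.5]
opening: 1.004
```

Request:
carry_out(grip=[-1, -1, -1, -1, -1], linear=[[0, -0.081, 0.031], [0, -0.081, 0.031], [0, -0.081, 0.031], [0, -0.081, 0.031], [0, -0.081, 0.031]], turn=[0, 0, 0, 0, 0])

```text
t: 1.8
eef_pos: [519.9, -116.2, 228.5]
tcp_rot: [2.767, 1.57, 2.41]
ft_force: [0.9, 0.7, -0.4]
opening: 1.0
```

Request:
carry_out(grip=[-1, -1, -1, -1], linear=[[0, -0.081, 0.031], [0, -0.081, 0.031], [0, -0.081, 0.031], [0, -0.081, 0.031]], turn=[0, 0, 0, 0])

```text
t: 2.2
eef_pos: [521.4, -289.6, 228.4]
tcp_rot: [2.535, 1.57, 2.178]
ft_force: [0.6, -0.6, 0.1]
opening: 1.002
```

Request:
carry_out(grip=[-1, -1, -1, -1, -1], linear=[[0, 0, 0], [0, 0, 0], [0, 0, 0], [0, 0, 0], [0, 0, 0]], turn=[0.0455, 0.0455, 0.0455, 0.0455, 0.0455])

```text
t: 2.7
eef_pos: [521.6, -287.8, 228.2]
tcp_rot: [-2.821, 1.57, 2.384]
ft_force: [-1.1, -0.4, 0.8]
opening: 0.999
```

Request:
carry_out(grip=[-1, -1, -1, -1, -1], linear=[[0, 0, 0], [0, 0, 0], [0, 0, 0], [0, 0, 0], [0, 0, 0]], turn=[0.0455, 0.0455, 0.0455, 0.0455, 0.0455])

```text
t: 3.2
eef_pos: [521.7, -287.8, 228.3]
tcp_rot: [-2.064, 1.57, 2.428]
ft_force: [-0.9, 0.3, 0.2]
opening: 1.0
```

Request:
carry_out(grip=[-1, -1, -1, -1, -1], linear=[[0, 0, 0], [0, 0, 0], [0, 0, 0], [0, 0, 0], [0, 0, 0]], turn=[0.0455, 0.0455, 0.0455, 0.0455, 0.0455])

```text
t: 3.7
eef_pos: [521.7, -287.8, 228.3]
tcp_rot: [-1.354, 1.57, 2.423]
ft_force: [-0.6, 0.8, 0.0]
opening: 1.001
```

Request:
carry_out(grip=[-1], linear=[[0, 0, 0]], turn=[0.0455])

```text
t: 3.8
eef_pos: [521.7, -287.8, 228.3]
tcp_rot: [-1.224, 1.57, 2.41]
ft_force: [-0.1, -0.8, -0.4]
opening: 1.001
```

```bash
cat >> h.py <<'E'
from scipy.spatial.transform import Rotation as Rn
def rect(c,deg,L,W,z):
    a=np.radians(deg);u=np.array([np.cos(a),np.sin(a)]);v=np.array([-u[1],u[0]])
    return [[*(np.array(c[:2])+i*L/2*u+j*W/2*v),z] for i,j in((1,1),(-1,1),(-1,-1),(1,-1))]
def pose():
    s=env.state();R=Rn.from_euler('xyz',s['tcp_rot']).as_matrix()
    print("t",round(s['t'],2),"pos",s['eef_pos'].round(1),"jawdeg",np.degrees(np.arctan2(R[1,1],R[0,1])).round(2),"z",R[:,2].round(3),"down",R[:,0].round(4),"j",s['joints'].round(3),"F",s['ft_force'].round(2));return s,R
E
python3 - <<'E'
from h import *
pose();w=cams.camera_info("wrist");im=cams.read_camera("wrist");cv2.imwrite("pics/w1raw.png",im)
o=cv2.resize(im,(768,576))
cv2.polylines(o,[(proj(w,rect((522.4,-290.2),28.6,130,50,28))*1.5+.25).round().astype(np.int32)],True,(0,0,255),1)
cv2.imwrite("pics/w1.png",o)
E
```

```text
t 3.8 pos [ 521.7 -287.8  228.3] jawdeg -61.82 z [-0.881 -0.472  0.   ] down [-6.e-04  5.e-04 -1.e+00] j [-0.615  0.45   1.633  0.     1.059  0.464] F [-0.14 -0.79 -0.42]
```

View pics/w1.png

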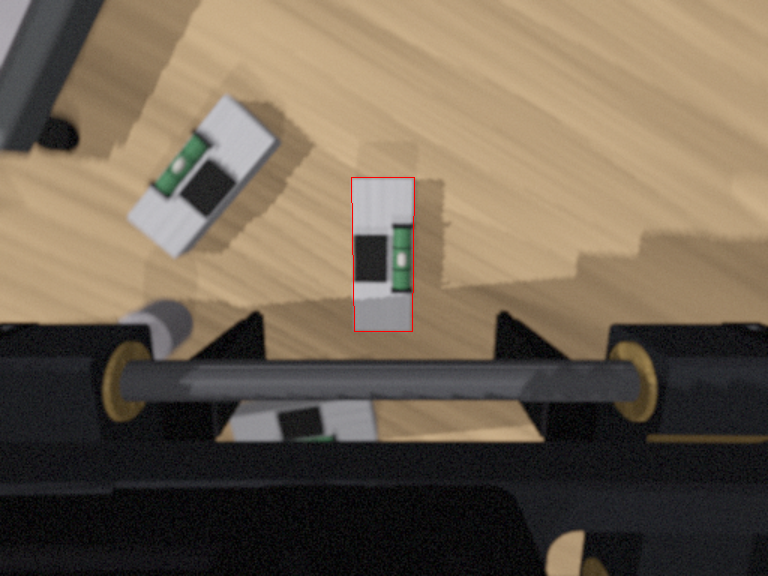

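The projected red outline of the estimated pose sits exactly on level B (centre about (383,254)). The pad is to the left of the vial and the jaws straddle the block, so I'll descend.

Request:
carry_out(grip=[-1, -1, -1, -1, -1], linear=[[0.08, 0.005, 0.001], [0.08, 0, 0], [0.08, 0, 0], [0.08, 0, 0], [0.06, 0, 0]], turn=[0.002, 0, 0, 0, 0])

```text
t: 4.35
eef_pos: [521.9, -289.8, 36.1]
tcp_rot: [-1.152, 1.569, 2.484]
ft_force: [-0.1, -0.5, 0.8]
opening: 1.002
```

Request:
carry_out(grip=[-1, -1, -1], linear=[[0.03, 0, 0], [0.01, 0, 0], [0, 0, 0]], turn=[0, 0, 0])

```text
t: 4.65
eef_pos: [522.8, -290.4, 18.8]
tcp_rot: [2.878, 1.571, 0.229]
ft_force: [-0.4, 0.3, 0.6]
opening: 1.001
```

Request:
carry_out(grip=[1, 1, 1, 1, 1], linear=[[0, 0, 0], [0, 0, 0], [0, 0, 0], [0, 0, 0], [0, 0, 0]], turn=[0, 0, 0, 0, 0])

```text
t: 5.15
eef_pos: [522.7, -290.3, 18.9]
tcp_rot: [2.252, 1.57, -0.398]
ft_force: [-0.5, -0.3, 0.2]
opening: 0.635
```

Request:
carry_out(grip=[1, 1, 1, 1, 1], linear=[[0, 0, 0], [0, 0, 0], [0, 0, 0], [0, 0, 0], [0, 0, 0]], turn=[0, 0, 0, 0, 0])

```text
t: 5.65
eef_pos: [522.5, -290.2, 18.7]
tcp_rot: [-1.928, 1.571, 1.705]
ft_force: [-0.7, 0.5, 2.4]
opening: 0.523
```

Request:
carry_out(grip=[1, 1, 1, 1, 1], linear=[[-0.05, 0, 0], [-0.08, 0, 0], [-0.08, 0, 0], [-0.08, 0, 0], [0, 0, 0]], turn=[0, 0, 0, 0, 0])

```text
t: 6.15
eef_pos: [524.1, -291.3, 168.3]
tcp_rot: [2.049, 1.563, -0.602]
ft_force: [0.3, 0.0, -4.2]
opening: 0.526
```

```bash
python3 - <<'E'
from h import *
s,R=pose();print(s['opening'])
d=np.array([565.2,83.8,s['eef_pos'][2]])-s['eef_pos'];print("tool shift to pan now",R.T@d)
E
```

```text
t 6.15 pos [ 524.1 -291.3  168.3] jawdeg -61.84 z [-0.882 -0.472 -0.004] down [ 0.0064 -0.0044 -1.    ] j [-0.617  0.518  1.694  0.     0.922  0.462] F [ 0.26  0.01 -4.23]
0.52636058382671
tool shift to pan now [  -1.39169138 -311.3134718  -213.25300742]
```

Request:
carry_out(grip=[1, 1, 1, 1, 1], linear=[[0, 0, 0], [0, 0, 0], [0, 0, 0], [0, 0, 0], [0, 0, 0]], turn=[-0.0445, -0.0445, -0.0445, -0.0445, -0.0445])

```text
t: 6.65
eef_pos: [522.1, -290.0, 162.0]
tcp_rot: [-1.853, 1.569, 2.484]
ft_force: [-0.2, 0.3, -3.7]
opening: 0.521
```

Request:
carry_out(grip=[1, 1, 1], linear=[[0, 0, 0], [0, 0, 0], [0, 0, 0]], turn=[-0.0445, -0.0445, 0])

```text
t: 6.95
eef_pos: [522.1, -290.0, 162.2]
tcp_rot: [-2.139, 1.569, 2.475]
ft_force: [-0.4, 0.2, -4.4]
opening: 0.522
```

Request:
carry_out(grip=[1, 1, 1, 1], linear=[[0, 0.001, -0.06], [0, 0.001, -0.094], [0, 0.001, -0.094], [0, 0.001, -0.094]], turn=[0, 0, 0, 0])

```text
t: 7.35
eef_pos: [541.3, -118.7, 162.8]
tcp_rot: [-1.94, 1.57, 2.666]
ft_force: [1.2, -0.0, -3.5]
opening: 0.526
```

Request:
carry_out(grip=[1, 1, 1, 1, 1], linear=[[0, 0.001, -0.094], [0, 0.001, -0.094], [0, 0.001, -0.094], [0, 0.001, -0.094], [0, 0, -0.034]], turn=[0, 0, 0, 0, 0])

```text
t: 7.85
eef_pos: [564.0, 87.0, 162.8]
tcp_rot: [-2.077, 1.57, 2.533]
ft_force: [0.3, 0.0, -4.9]
opening: 0.523
```

Request:
carry_out(grip=[1, 1, 1], linear=[[0.05, 0, 0], [0.02, 0, 0], [0, 0, 0]], turn=[0, 0, 0])

```text
t: 8.15
eef_pos: [563.5, 82.9, 126.9]
tcp_rot: [-1.432, 1.567, -3.106]
ft_force: [0.4, 0.0, -2.9]
opening: 0.523
```

```bash
python3 - <<'E'
from h import *
s,R=pose();print(s['opening'])
d=np.array([565.2,83.8,s['eef_pos'][2]])-s['eef_pos'];print("tool shift to pan now",R.T@d)
im=cams.read_camera("scene");x=im[150:280,210:360];cv2.imwrite("pics/s1.png",cv2.resize(x,None,fx=4.5,fy=4.5,interpolation=cv2.INTER_CUBIC))
E
```

```text
t 8.15 pos [563.5  82.9 126.9] jawdeg -5.91 z [-0.103 -0.995  0.001] down [-3.7e-03 -1.0e-04 -1.0e+00] j [ 0.03   0.537  1.8   -0.     0.808  0.133] F [ 0.42  0.04 -2.87]
0.5225817281019132
tool shift to pan now [-0.00655678  1.64203252 -1.09709916]
```

Request:
carry_out(grip=[1, 1, 1, 1, 1], linear=[[0.03, 0.003, -0.002], [0.03, 0, 0], [0.02, 0, 0], [0.005, 0, 0], [0, 0, 0]], turn=[0, 0, 0, 0, 0])

```text
t: 8.7
eef_pos: [566.1, 83.9, 86.3]
tcp_rot: [-2.655, 1.571, 1.956]
ft_force: [-0.7, -0.3, -3.8]
opening: 0.524
```

Request:
carry_out(grip=[1, 1, 1], linear=[[0.004, 0, 0], [0, 0, 0], [0, 0, 0]], turn=[0, 0, 0])

```text
t: 9.0
eef_pos: [566.1, 84.3, 84.5]
tcp_rot: [1.85, 1.57, 0.178]
ft_force: [0.0, -0.2, -3.1]
opening: 0.521
```

Request:
carry_out(grip=[1, 1, 1, 1], linear=[[0.003, 0, 0], [0, 0, 0], [0, 0, 0], [0, 0, 0]], turn=[0, 0, 0, 0])

```text
t: 9.4
eef_pos: [566.0, 84.3, 82.7]
tcp_rot: [2.659, 1.571, 0.987]
ft_force: [0.3, -0.1, -3.9]
opening: 0.525
```

Request:
carry_out(grip=[1, 1, 1, 1], linear=[[0.003, 0, 0], [0, 0, 0], [0, 0, 0], [0, 0, 0]], turn=[0, 0, 0, 0])

```text
t: 9.8
eef_pos: [566.0, 84.2, 81.2]
tcp_rot: [2.014, 1.571, 0.342]
ft_force: [0.1, 0.6, -2.5]
opening: 0.523
```

Request:
carry_out(grip=[1, 1, 1, 1], linear=[[0.003, 0, 0], [0, 0, 0], [0, 0, 0], [0, 0, 0]], turn=[0, 0, 0, 0])

```text
t: 10.2
eef_pos: [566.1, 84.3, 79.8]
tcp_rot: [1.918, 1.57, 0.246]
ft_force: [-0.1, 0.1, 0.2]
opening: 0.523
```

Request:
carry_out(grip=[-1, -1, -1, -1, -1], linear=[[0, 0, 0], [0, 0, 0], [0, 0, 0], [0, 0, 0], [0, 0, 0]], turn=[0, 0, 0, 0, 0])

```text
t: 10.7
eef_pos: [566.0, 84.2, 79.6]
tcp_rot: [2.86, 1.571, 1.188]
ft_force: [-0.1, -0.3, 1.1]
opening: 0.887
```

Request:
carry_out(grip=[-1, -1, -1, -1, -1], linear=[[0, 0, 0], [0, 0, 0], [0, 0, 0], [0, 0, 0], [0, 0, 0]], turn=[0, 0, 0, 0, 0])

```text
t: 11.2
eef_pos: [565.9, 84.2, 79.6]
tcp_rot: [3.127, 1.571, 1.455]
ft_force: [-0.0, 0.8, 0.3]
opening: 1.001
```

Request:
carry_out(grip=[-1, -1, -1, -1, -1], linear=[[-0.03, 0, 0], [-0.06, 0, 0], [-0.08, 0, 0], [-0.08, 0, 0], [-0.05, 0, 0]], turn=[0, 0, 0, 0, 0])

```text
t: 11.7
eef_pos: [566.4, 84.3, 232.6]
tcp_rot: [1.74, 1.568, 0.069]
ft_force: [-0.4, 0.5, 0.3]
opening: 1.005
```

Request:
carry_out(grip=[-1, -1, -1], linear=[[0, 0, 0.06], [0, 0, 0.06], [0, 0, 0]], turn=[0, 0, 0])

```text
t: 12.0
eef_pos: [559.7, 22.2, 229.9]
tcp_rot: [0.775, 1.57, -0.899]
ft_force: [-0.6, 0.7, 0.5]
opening: 1.001
```

```bash
python3 - <<'E'
from h import *
s,R=pose()
w=cams.camera_info("wrist");im=cams.read_camera("wrist");cv2.imwrite("pics/w2raw.png",im)
o=cv2.resize(im,(768,576))
cv2.polylines(o,[(proj(w,rect((565.2,83.8),84.1,180,180,61))*1.5+.25).round().astype(np.int32)],True,(0,0,255),1)
cv2.circle(o,tuple((proj(w,[582.5,254.7,88])[0]*1.5).astype(int)),4,(0,0,255),1)
cv2.imwrite("pics/w2.png",o)
E
```

```text
t 12.0 pos [559.7  22.2 229.9] jawdeg -5.9 z [-0.103 -0.995  0.   ] down [ 3.e-04 -4.e-04 -1.e+00] j [-0.078  0.397  1.719 -0.     1.025  0.025] F [-0.57  0.7   0.52]
```

View pics/w2.png

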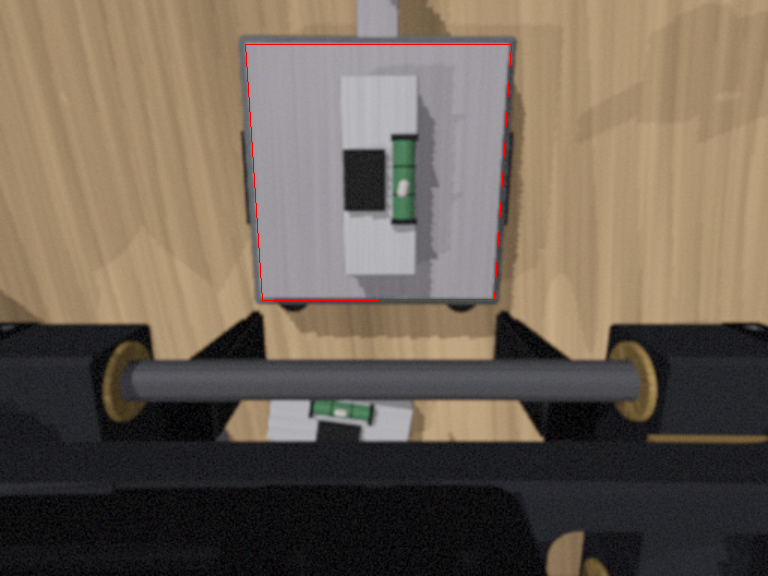

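The red pan outline fits, and the level lies central and parallel on the pan, with its block at about (341–417, 75–275). The white bubble at (403,187) sits below the vial middle (about y=178), that is, toward the high −y side. I'll measure it in a profile.

```bash
cat >> h.py <<'E'
def bubble(im,w,c,deg=84.1,zb=93.):
    """profile along the vial in mm from level middle (c: level centre xy), + towards foot"""
    a=np.radians(deg);u=np.array([np.cos(a),np.sin(a)]);v=np.array([-u[1],u[0]])  # v left of u
    s=np.arange(-30,30.5,.5);best=[]
    acc=np.zeros((len(s),3))
    for off in(-18,-17,-16,-15,-14):
        P=[[*(np.array(c)+x*u+off*v),zb] for x in s];q=proj(w,P).astype(np.float32)
        acc+=cv2.remap(im,q[:,:1],q[:,1:],cv2.INTER_LINEAR)[:,0].astype(float)/5
    return s,acc
E
python3 - <<'E'
from h import *
w=cams.camera_info("wrist");im=cv2.imread("pics/w2raw.png")
s,p=bubble(im,w,(566,84.3))
for a,b in list(zip(s,p))[::2]:print(a,b.round().astype(int),end="; ")
r=p[:,2]-p[:,2].min()
m=(s>-24)&(s<24);k=m&(p[:,2]>90);print("\nbubble cent",(s[k]*p[k,2]).sum()/p[k,2].sum())
E
```

```text
-30.0 [140 136 136]; -29.0 [139 137 137]; -28.0 [121 117 118]; -27.0 [81 77 79]; -26.0 [42 39 40]; -25.0 [34 36 29]; -24.0 [54 74 46]; -23.0 [ 75 107  63]; -22.0 [ 88 123  74]; -21.0 [ 88 123  74]; -20.0 [ 89 124  74]; -19.0 [ 88 124  76]; -18.0 [ 90 124  76]; -17.0 [ 89 124  74]; -16.0 [ 87 123  74]; -15.0 [ 88 123  74]; -14.0 [ 89 123  75]; -13.0 [ 89 125  75]; -12.0 [ 90 125  76]; -11.0 [ 89 123  77]; -10.0 [ 94 120  87]; -9.0 [114 128 116]; -8.0 [136 142 143]; -7.0 [155 159 161]; -6.0 [165 170 172]; -5.0 [168 173 176]; -4.0 [171 175 177]; -3.0 [172 177 179]; -2.0 [175 180 182]; -1.0 [178 182 184]; 0.0 [174 179 181]; 1.0 [158 166 162]; 2.0 [125 144 124]; 3.0 [ 97 128  89]; 4.0 [ 88 123  75]; 5.0 [ 89 123  75]; 6.0 [ 90 124  76]; 7.0 [ 90 124  76]; 8.0 [ 91 125  78]; 9.0 [ 85 118  72]; 10.0 [69 95 59]; 11.0 [65 88 54]; 12.0 [ 80 111  69]; 13.0 [ 88 122  74]; 14.0 [ 90 124  76]; 15.0 [ 90 125  76]; 16.0 [ 91 125  77]; 17.0 [ 91 125  78]; 18.0 [ 90 125  77]; 19.0 [ 89 124  76]; 20.0 [ 90 125  76]; 21.0 [ 89 124  75]; 22.0 [ 90 124  76]; 23.0 [ 90 126  78]; 24.0 [ 92 125  79]; 25.0 [ 89 124  76]; 26.0 [ 81 113  70]; 27.0 [57 76 50]; 28.0 [40 42 36]; 29.0 [46 42 44]; 30.0 [90 87 88]; 
bubble cent -3.3720229197807674
```

Along the vial the end caps are at −25.5 and +28.3 mm (middle +1.4), the bubble's centre is at −3.4, and one black line is at +10.5. The reading is therefore about −4.8 mm, so the knob needs about 1.0 rad clockwise. I'll move to view the knob.

Request:
carry_out(grip=[-1, -1, -1, -1, -1], linear=[[0, 0, -0.085], [0, 0, -0.085], [0, 0, -0.085], [0, 0, -0.085], [0, 0, 0]], turn=[0, 0, 0, 0, 0])

```text
t: 12.55
eef_pos: [576.7, 198.8, 229.2]
tcp_rot: [-2.986, 1.57, 1.63]
ft_force: [0.1, -1.2, -0.6]
opening: 1.001
```

Request:
carry_out(grip=[-1, -1], linear=[[0, 0, 0], [0, 0, 0]], turn=[0, 0])

```text
t: 12.75
eef_pos: [576.8, 193.5, 229.5]
tcp_rot: [-1.237, 1.57, -2.909]
ft_force: [0.3, -0.5, -1.3]
opening: 1.001
```

```bash
python3 - <<'E'
from h import *
s,R=pose()
w=cams.camera_info("wrist");im=cams.read_camera("wrist");cv2.imwrite("pics/w3raw.png",im)
o=cv2.resize(im,None,fx=1.5,fy=1.5)
for x,y,col in((582.5,254.7,(0,0,255)),(582.6,252.9,(255,0,0))):
    P=[[x+18*np.cos(a),y+18*np.sin(a),90] for a in np.linspace(0,6.28,40)]
    cv2.polylines(o,[(proj(w,P)*1.5+.25).round().astype(np.int32)],True,col,1)
c=proj(w,[582.6,253.5,90])[0]*1.5;print(c)
x,y=c.astype(int);x0,y0=max(x-70,0),max(y-60,0)
cv2.imwrite("pics/w3.png",cv2.resize(o[y0:y0+120,x0:x0+140],None,fx=5,fy=5,interpolation=cv2.INTER_CUBIC))
print(x0,y0)
E
```

```text
t 12.75 pos [576.8 193.5 229.5] jawdeg -5.77 z [-0.101 -0.995  0.   ] down [-5.e-04 -1.e-04 -1.e+00] j [ 0.215  0.467  1.6   -0.     1.075  0.316] F [ 0.26 -0.47 -1.28]
[378.72404775 183.50828099]
308 123
```

View pics/w3.png

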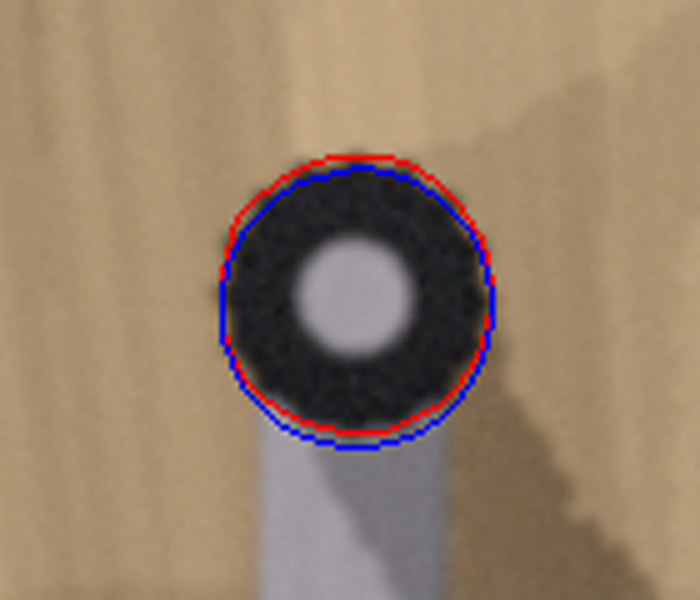

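The red circle (582.4, 254.7) fits the black knob, whose centre is at crop pixel (354,295), to within about 0.5 mm. I'll move over it, descend and grip.

Request:
carry_out(grip=[-1, -1, -1, -1, -1], linear=[[0, -0.001, -0.06], [0, 0, -0.062], [0.08, 0, 0], [0.08, 0, 0], [0.08, 0, 0]], turn=[0, 0, 0, 0, 0])

```text
t: 13.3
eef_pos: [582.8, 253.5, 108.7]
tcp_rot: [2.012, 1.57, 0.339]
ft_force: [0.5, -0.1, 0.1]
opening: 1.002
```

Request:
carry_out(grip=[-1, -1, -1, -1], linear=[[0.05, 0, 0], [0.023, 0, 0], [0, 0, 0], [0, 0, 0]], turn=[0, 0, 0, 0])

```text
t: 13.7
eef_pos: [583.4, 254.2, 74.4]
tcp_rot: [2.002, 1.569, 0.33]
ft_force: [0.0, -0.0, -0.1]
opening: 1.0
```

```bash
python3 - <<'E'
from h import *
s,R=pose();print(R.T@(np.array([582.2,254.5,73])-s['eef_pos']))
E
```

```text
t 13.7 pos [583.4 254.2  74.4] jawdeg -5.81 z [-0.101 -0.995 -0.001] down [ 1.5e-03  5.0e-04 -1.0e+00] j [0.307 0.683 1.667 0.    0.79  0.408] F [ 0.02 -0.04 -0.11]
[ 1.36086302 -1.21020407 -0.19590779]
```

Request:
carry_out(grip=[-1, 1, 1, 1, 1], linear=[[0.002, -0.0024, 0], [0, 0, 0], [0, 0, 0], [0, 0, 0], [0, 0, 0]], turn=[0, 0, 0, 0, 0])

```text
t: 14.2
eef_pos: [581.5, 254.6, 72.4]
tcp_rot: [2.223, 1.57, 0.551]
ft_force: [0.4, -0.1, 0.1]
opening: 0.718
```

Request:
carry_out(grip=[1, 1, 1, 1, 1], linear=[[0, 0, 0], [0, 0, 0], [0, 0, 0], [0, 0, 0], [0, 0, 0]], turn=[0, 0, 0, 0, 0])

```text
t: 14.7
eef_pos: [582.1, 254.5, 72.2]
tcp_rot: [1.88, 1.569, 0.208]
ft_force: [4.1, -1.5, -1.7]
opening: 0.375
```

Request:
carry_out(grip=[1, 1, 1, 1, 1], linear=[[0, 0, 0], [0, 0, 0], [0, 0, 0], [0, 0, 0], [0, 0, 0]], turn=[0, 0, 0, 0, 0])

```text
t: 15.2
eef_pos: [582.1, 254.5, 72.2]
tcp_rot: [1.896, 1.569, 0.224]
ft_force: [5.1, -0.9, -2.4]
opening: 0.373
```

Request:
carry_out(grip=[1, 1, 1, 1, 1], linear=[[-0.001, 0, 0], [-0.0012, 0, 0], [-0.0012, 0, 0], [-0.0012, 0, 0], [0, 0, 0]], turn=[0.03, 0.04, 0.04, 0.04, 0])

```text
t: 15.7
eef_pos: [582.2, 254.1, 74.3]
tcp_rot: [1.915, 1.569, -0.232]
ft_force: [6.1, -3.3, -4.8]
opening: 0.373
```

Request:
carry_out(grip=[1, 1, 1, 1, 1], linear=[[-0.0012, 0, 0], [-0.0012, 0, 0], [-0.0012, 0, 0], [-0.0012, 0, 0], [0, 0, 0]], turn=[0.04, 0.04, 0.04, 0.05, 0])

```text
t: 16.2
eef_pos: [582.1, 253.4, 76.6]
tcp_rot: [1.786, 1.569, -0.89]
ft_force: [5.9, -7.4, -5.8]
opening: 0.374
```

```bash
python3 - <<'E'
from h import *
pose()
for n in("wrist","scene"):
    im=cams.read_camera(n);cv2.imwrite(f"pics/{n}4raw.png",im)
E
```

```text
t 16.2 pos [582.1 253.4  76.6] jawdeg -63.28 z [-0.893 -0.45  -0.   ] down [ 9.0e-04 -1.1e-03 -1.0e+00] j [ 0.307  0.679  1.669 -0.002  0.793  1.413] F [ 5.94 -7.38 -5.76]
```

Request:
carry_out(grip=[-1, -1, -1, -1, -1], linear=[[0, 0, 0], [0, 0, 0], [0, 0, 0], [0, 0, 0], [0, 0, 0]], turn=[0, 0, 0, 0, 0])

```text
t: 16.8
eef_pos: [581.3, 254.7, 76.9]
tcp_rot: [-1.384, 1.571, 2.23]
ft_force: [-0.3, -0.4, 0.1]
opening: 0.735
```

Request:
carry_out(grip=[-1, -1, -1, -1, -1], linear=[[-0.04, 0, 0], [-0.07, 0, 0], [-0.08, 0, 0], [-0.08, 0, 0], [-0.04, 0, 0]], turn=[0, 0, 0, 0, 0])

```text
t: 17.3
eef_pos: [582.0, 254.9, 235.6]
tcp_rot: [3.009, 1.567, 0.339]
ft_force: [1.0, 0.4, 0.1]
opening: 0.997
```

Request:
carry_out(grip=[-1, -1, -1, -1, -1], linear=[[0, 0, 0], [0, 0, 0], [0, 0, 0], [0, 0, 0], [0, 0, 0]], turn=[-0.046, -0.046, -0.046, -0.046, -0.046])

```text
t: 17.8
eef_pos: [581.3, 254.6, 231.9]
tcp_rot: [-2.185, 1.571, 2.157]
ft_force: [0.1, -0.7, -0.1]
opening: 0.999
```

Request:
carry_out(grip=[-1, -1, -1, -1, -1], linear=[[0, 0, 0], [0, 0, 0], [0, 0, 0], [0, 0, 0.08], [0, 0, 0.08]], turn=[-0.046, -0.044, 0, 0, 0])

```text
t: 18.3
eef_pos: [573.5, 174.7, 231.6]
tcp_rot: [-1.526, 1.571, 3.09]
ft_force: [0.5, -0.6, -0.7]
opening: 1.0
```

Request:
carry_out(grip=[-1, -1, -1, -1, -1], linear=[[0, 0, 0.09], [0, 0, 0.09], [0, 0, 0.09], [0, 0, 0.037], [0, 0, 0]], turn=[0, 0, 0, 0, 0])

```text
t: 18.8
eef_pos: [559.4, 19.9, 232.0]
tcp_rot: [1.178, 1.571, -0.493]
ft_force: [-0.1, 0.7, -0.3]
opening: 1.0
```

Request:
carry_out(grip=[1, 1, 1, 1, 1], linear=[[0, 0, 0], [0, 0, 0], [0, 0, 0], [0, 0, 0], [0, 0, 0]], turn=[0, 0, 0, 0, 0])

```text
t: 19.3
eef_pos: [559.6, 22.6, 231.8]
tcp_rot: [-2.415, 1.571, 2.204]
ft_force: [-0.5, -0.5, -0.3]
opening: 0.636
```

```bash
python3 - <<'E'
from h import *
s,R=pose()
w=cams.camera_info("wrist");im=cams.read_camera("wrist");cv2.imwrite("pics/w5raw.png",im)
o=cv2.resize(im,None,fx=4,fy=4,interpolation=cv2.INTER_CUBIC)
c=proj(w,[566,84.3,95])[0]*4;x,y=c.astype(int);print(c/4)
a=np.radians(84.1);v=np.array([-np.sin(a),np.cos(a)])
for k,col in ((0,(0,0,255)),(10,(255,0,255))):
    q=proj(w,[*(np.array([566,84.3])+k*v),97])[0]*4;cv2.drawMarker(o,tuple(q.astype(int)),col,0,12,1)
cv2.imwrite("pics/w5.png",o[max(y-300,0):y+300,x-300:x+300])
sg,p=bubble(im,w,(566,84.3),zb=95.5)
for a,b in list(zip(sg,p))[::2]:print(a,b.round().astype(int)[1:],end="; ")
E
```

```text
t 19.3 pos [559.6  22.6 231.8] jawdeg -5.33 z [-0.093 -0.996 -0.   ] down [-1.e-04  1.e-04 -1.e+00] j [-0.078  0.395  1.716  0.     1.03   0.015] F [-0.55 -0.54 -0.3 ]
[253.29779386 120.64570682]
-30.0 [ 99 100]; -29.0 [53 55]; -28.0 [42 35]; -27.0 [70 46]; -26.0 [107  64]; -25.0 [127  76]; -24.0 [131  80]; -23.0 [132  82]; -22.0 [131  80]; -21.0 [130  79]; -20.0 [131  81]; -19.0 [131  80]; -18.0 [131  81]; -17.0 [130  80]; -16.0 [130  79]; -15.0 [131  81]; -14.0 [131  80]; -13.0 [132  80]; -12.0 [122  76]; -11.0 [97 61]; -10.0 [93 60]; -9.0 [116  76]; -8.0 [129 103]; -7.0 [141 136]; -6.0 [163 164]; -5.0 [180 182]; -4.0 [186 188]; -3.0 [185 188]; -2.0 [186 189]; -1.0 [187 190]; 0.0 [188 191]; 1.0 [191 193]; 2.0 [188 189]; 3.0 [172 166]; 4.0 [149 124]; 5.0 [134  90]; 6.0 [125  76]; 7.0 [104  65]; 8.0 [95 62]; 9.0 [114  72]; 10.0 [129  79]; 11.0 [131  81]; 12.0 [131  81]; 13.0 [131  81]; 14.0 [132  83]; 15.0 [130  81]; 16.0 [131  81]; 17.0 [131  80]; 18.0 [131  82]; 19.0 [131  82]; 20.0 [132  83]; 21.0 [133  83]; 22.0 [133  80]; 23.0 [122  74]; 24.0 [88 56]; 25.0 [47 38]; 26.0 [40 43]; 27.0 [95 96]; 28.0 [151 152]; 29.0 [176 177]; 30.0 [184 185];
```

View pics/w5.png

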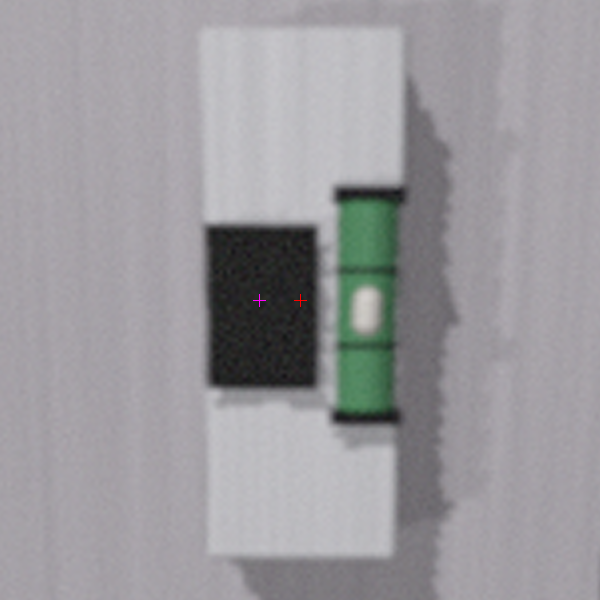

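The lines are at −10.4 and +7.8 mm (middle −1.3), and the bubble spans −7.9 to +4.4. The reading is about −0.4 mm, so the bubble is centred between the two lines (crop: lines y=270 and 345, bubble y≈310). The pad centre is at crop (262,306), matching my estimate. I'll close the fingers and go over the pad.

Request:
carry_out(grip=[1, 1, 1, 1, 1], linear=[[0, -0.009, -0.061], [0, -0.0085, -0.061], [0, 0, 0], [0, 0, 0], [0, 0, 0]], turn=[0, 0, 0, 0, 0])

```text
t: 19.85
eef_pos: [556.7, 83.1, 231.8]
tcp_rot: [0.428, 1.571, -1.237]
ft_force: [-0.8, -0.6, 0.1]
opening: 0.176
```

Request:
carry_out(grip=[1, 1, 1, 1, 1], linear=[[0.06, 0, 0], [0.06, 0, 0], [0.06, 0, 0], [0.03, 0, 0], [0, 0, 0]], turn=[0, 0, 0, 0, 0])

```text
t: 20.35
eef_pos: [555.9, 82.6, 124.9]
tcp_rot: [-1.45, 1.567, -3.116]
ft_force: [-0.2, -0.2, 0.1]
opening: 0.006
```

Request:
carry_out(grip=[1, 1, 1, 1, 1], linear=[[0, 0, 0], [0, 0, 0], [0, 0, 0], [0, 0, 0], [0, 0, 0]], turn=[0, 0, 0, 0, 0])

```text
t: 20.85
eef_pos: [556.7, 83.6, 127.3]
tcp_rot: [1.803, 1.57, 0.138]
ft_force: [-0.2, -0.3, 0.6]
opening: 0.003
```

```bash
python3 - <<'E'
from h import *
s,R=pose();print(s['opening'],R.T@(np.array([556.6,84,110.5])-s['eef_pos']))
E
```

```text
t 20.85 pos [556.7  83.6 127.3] jawdeg -5.37 z [-0.094 -0.996 -0.   ] down [ 8.e-04  1.e-04 -1.e+00] j [0.032 0.528 1.818 0.    0.795 0.125] F [-0.2  -0.29  0.59]
0.0032037735111081645 [16.78747173 -0.16166249 -0.35895481]
```

Go down 14 mm, then take 2 mm steps while watching the force.

Request:
carry_out(grip=[1, 1, 1, 1, 1], linear=[[0.014, 0, 0], [0.01, 0, 0], [0.004, 0, 0], [0, 0, 0], [0, 0, 0]], turn=[0, 0, 0, 0, 0])

```text
t: 21.35
eef_pos: [556.6, 83.6, 112.7]
tcp_rot: [-1.929, 1.571, 2.69]
ft_force: [-0.3, 0.7, 0.2]
opening: 0.002
```

Request:
carry_out(grip=[1, 1, 1, 1], linear=[[0.002, 0, 0], [0.002, 0, 0], [0, 0, 0], [0, 0, 0]], turn=[0, 0, 0, 0])

```text
t: 21.75
eef_pos: [556.6, 83.6, 110.9]
tcp_rot: [2.458, 1.571, 0.793]
ft_force: [-0.3, -0.1, 0.2]
opening: 0.006
```

Request:
carry_out(grip=[1, 1, 1, 1], linear=[[0.002, 0, 0], [0.002, 0, 0], [0, 0, 0], [0, 0, 0]], turn=[0, 0, 0, 0])

```text
t: 22.15
eef_pos: [556.7, 83.6, 109.0]
tcp_rot: [1.875, 1.57, 0.211]
ft_force: [-0.1, 0.6, 3.2]
opening: 0.007
```

Request:
carry_out(grip=[1, 1, 1, 1], linear=[[0.0015, 0, 0], [0.0015, 0, 0], [0, 0, 0], [0, 0, 0]], turn=[0, 0, 0, 0])

```text
t: 22.55
eef_pos: [556.7, 83.6, 107.5]
tcp_rot: [1.887, 1.57, 0.223]
ft_force: [-1.5, -0.9, 5.3]
opening: 0.007
```

Request:
carry_out(grip=[1, 1, 1, 1, 1], linear=[[0.0015, 0, 0], [0.0015, 0, 0], [0, 0, 0], [0, 0, 0], [0, 0, 0]], turn=[0, 0, 0, 0, 0])

```text
t: 23.05
eef_pos: [556.7, 83.6, 106.3]
tcp_rot: [1.78, 1.57, 0.116]
ft_force: [-2.3, -0.8, 8.4]
opening: 0.003
```

Request:
carry_out(grip=[1, 1, 1, 1, 1], linear=[[0, 0, 0], [0, 0, 0], [0, 0, 0], [0, 0, 0], [0, 0, 0]], turn=[0, 0, 0, 0, 0])

```text
t: 23.55
eef_pos: [556.7, 83.6, 106.3]
tcp_rot: [1.787, 1.57, 0.123]
ft_force: [-1.0, -0.0, 8.4]
opening: 0.005
```

```bash
python3 - <<'E'
from h import *
pose()
w=cams.camera_info("wrist");im=cams.read_camera("wrist");sc=cams.read_camera("scene");tp=cams.read_camera("top")
f=lambda i,x,y,W,H,k:cv2.resize(i[y:y+H,x:x+W],None,fx=k,fy=k,interpolation=cv2.INTER_CUBIC)
cv2.imwrite("pics/f.png",np.hstack([cv2.resize(im,(448,336)),f(sc,230,160,112,112,3)[:336]]))
pose()
E
```

```text
t 23.55 pos [556.7  83.6 106.3] jawdeg -5.36 z [-0.093 -0.996 -0.   ] down [ 5.e-04  1.e-04 -1.e+00] j [0.032 0.558 1.835 0.    0.748 0.125] F [-1.03 -0.04  8.4 ]
t 23.7 pos [556.7  83.6 106.3] jawdeg -5.36 z [-0.093 -0.996 -0.   ] down [ 6.e-04  1.e-04 -1.e+00] j [0.032 0.558 1.835 0.    0.748 0.125] F [-1.69  0.34  8.76]
```

View pics/f.png

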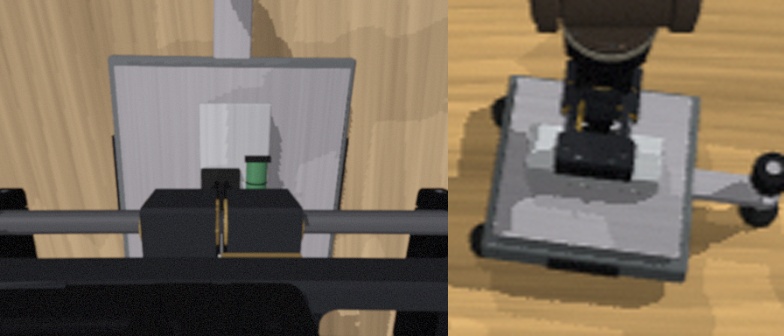

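The level is still square on the pan with the closed fingers on the pad (wrist view about (220,180)). I'm pressing at 8.5 N, plus the level's own 3 N, which puts the pan about 5.7 mm down. Handing in.

```bash
python3 -c "
from h import *
print(env.job_done());pose()"
```

```text
the job is handed in; nothing more can be done
None
the job is handed in; nothing more can be done
```

The job is handed in at about 24 s of the 67 s allowed, with the arm still pressing on the level; no verdict was reported.

- **Level:** I used the one farthest from the base (598 mm away; the next was 522 mm). I set it on the pan within about 3 mm of centre and 1° of the line to the foot, and let go. The bubble then read about −4.8 mm.
- **Foot:** I turned the knob 1.0 rad clockwise and released it. The wrist camera then showed the bubble between the two lines, reading about −0.4 mm.
- **Press:** I pushed on the pad with the closed fingers at 8.4–8.8 N, steady. With the level's own weight that is about 11.5 N on the scale, so the pan should be about 5.7 mm below its empty height. That depth comes from the force and about 4 mm of travel after contact; I could not read it directly.

**Not checked:** the gripper hid the bubble during the final press, so its centring then is inferred from the view just before. The level was still square on the pan in that last picture. I did not measure the bystanders at the end, but the arm stayed clear of them throughout. No check failed or disagreed.

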